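# Brace the button jar and take off its cap

### The arm

A 6-joint arm with a two-finger parallel gripper is mounted at the origin on the work surface; the furniture and walls round the work are solid. World frame = base frame: x ahead of the robot, y to its left, z up, the work surface at z = 0. Lengths are in mm, angles in rad, forces in N, time in s.
With the tool pointing down it reaches from about 300 to 875 mm from the base axis. Payload 6.4 kg.
Tool frame: the origin (TCP) lies on the mounting face of the last link; the fingertips stand 173 mm ahead of it and the grasp point (between the pads) lies 155 mm ahead of it; z points along the fingers, y is the line along which they close (so a half turn about z gives the same grasp; the last joint's range is limited). The gripper opens to 85 mm and grips with 20 to 120 N. Pads are 22 mm wide; open, the fingers measure 114 mm over their backs; the gripper's body (76 mm by 85 mm) begins 54 mm behind the grasp point. The pads swing forward as they close: fully open they stand 13 mm farther back than shut.
Start: joints at [-1.522, 0.181, 1.607, -0, 1.354, -0.206], TCP at [144.945, -556.447, 404.688] pointing down, gripper open.
Joint ranges: [-2.99, 2.99], [-0.89, 2.07], [0.3, 2.58], [-1.14, 4.28], [0, 2.63], [-3.12, 3.12]. Speed limits (rad/s): [2.57, 2.57, 3.01, 3.14, 3.14, 3.14].

### API

Orientations are given as a unit quaternion [w, x, y, z].
In Python, from workcell import observe, cams, order gives the robot as it stands. The module is installed in compiled form; this text tells all that it offers.
- The arm moves only by the tool apply_moves, never from a script. Its arguments are lists of equal length, an entry for each row: "offset": the shift along the tool's x, y, z each as a share of 500 mm, from -1 to 1, a list of three; "rot": the turn, a rotation vector about the tool's x, y, z each as a share of pi rad, from -1 to 1, a list of three; "fingers": the closure, from -1 (fully open) to 1 (shut), so that 0 is half open. A call has 1 to 20 rows; each row is the pose to reach, as a shift and turn from the pose commanded when the call began, along the tool's axes at that moment, turning the shorter way round; what a row does not reach only later rows make up. A row lasts 1/8 s, in which the tool goes at most 62.5 mm and 10.7 degrees, less where a joint would pass 70% of its speed; a pose out of reach is approached as far as the arm can. A call with a number of a shift or a turn outside -1 to 1 is refused whole. A call with a gripper value outside its range is refused whole. The fingers move at their own pace and stop on an object; "grip_force" is the grip in N (left out, the last holds). Time passes only in rows, so rows that repeat a pose let the fingers close. It gives the time, the measured TCP pose, the force, the opening and the grip force at its end, in the units of the state.
- observe(): the state, without advancing time (a new reading comes with each control period).
- cams.capture(name): name is "scene" or "top" or "wrist"; returns (picture, depth): 420x560x3 uint8, blue, green, red; 420x560 float32, mm along the optical axis (not along the pixel's ray), 0 where there is no reading.
- cams.calibration(name): a dict with "fx", "fy", "cx", "cy" (pixels), "R" (3x3) and "t" (3): a world point X has camera coordinates R X + t; the wrist camera has in their place "T_tool_cam" (4x4, takes a point from camera to tool coordinates, whose origin is the TCP and whose axes are the flange's). Camera axes: x right, y down, z forward; pixel columns grow to the right and rows downward; lengths in mm; the calibration is good to about 2 mm. A picture is of the moment at which its call begins: read the wrist's pose just before it. calibration takes no time and is no camera call.
- order.hand_in(): hands the job in; it is judged then, once.
The state is a dict: "time_s": time; "joint_pos": joint angles; "qvel": joint speeds; "joint_efforts": joint torques, N m; "position": TCP position; "tool_rot": TCP orientation; "contact_force": force on the tool from outside, world axes, zero at the start; "moment": the same for the moment, N m; "opening": finger opening in mm; "gripper_force": force on a finger pad.
Only numpy, scipy, OpenCV 4.12 (cv2) and the standard library are available. Lean on these libraries where they do the work, as an engineer would, in place of code of your own. Each camera call takes 0.05 s, during which the arm holds its last target. There are 200 camera calls.

### The job

Pick up the square glass jar of buttons, without tipping it over, and lower it gently all the way into the square well of the wooden holder block, which keeps it from turning. Then unscrew its tight metal cap anticlockwise until it comes free, lift it straight off while the jar stays down in the holder, and finish while still gripping the cap, level, with its lower rim about 2 cm above the jar's mouth and over it. Leave the two thread spools, the seam ripper and the pin tin where they are.

Things in the scene. Friction and masses are not known exactly. Their poses are not given: they have to be found in the camera images.
- jar: Loose square jar of clear glass with buttons in it, 0.28 kg. Origin at the centre of its underside, z up, x and y square to its sides. Body 58 x 58 mm, 58 mm high, then a round neck 38 mm across, mouth at 84 mm; 87 mm high with the cap. Can be lifted by the tight cap (about 2 mm play upward) or by the glass. Any of the four ways round in the holder is right.
- cap: Loose ribbed metal cap, 56 mm across, 26 mm high, 50 g. Origin: centre of its lower rim, z up. Closed, its rim is 61 mm above the jar's underside: grip it with the fingertips above the glass shoulder (58 mm): its corners stick out. Turn it 2.0 rad anticlockwise, 0.25 N m, then it lifts off; stop at 2.3. It does not rise in turning, stays put for a regrip, and clears the mouth after 23 mm.
- holder: Fixed wooden block, 96 x 96 x 30 mm, with a square well in its top. Origin at the centre of its underside, z up, x and y square to its sides. The well is 66 x 66 mm (4 mm play each side of the jar, which may turn 0.15 rad in it before it is stopped) with a 5 mm bevel at its mouth; its floor is 8 mm above the origin, so the seated jar's underside is 22 mm below the block's top.
- jar_mouth (a point): Centre of the jar's mouth, on its axis 84 mm above its underside.
- collar (a joint): How far the cap has been unscrewed on the jar, rad: 0 tight, growing anticlockwise seen from above; free to lift from 2.0, stop at 2.3. It follows the cap with 0.05 rad of play either way.
- spool_a: Bystander: thread spool (dark thread), 27 mm in diameter, 46 mm high, upright; origin under its centre. Leave it alone.
- spool_b: Bystander: thread spool (pale thread), 27 mm in diameter, 46 mm high, upright; origin under its centre. Leave it alone.
- ripper: Bystander: seam ripper lying flat, 11 x 114 x 11 mm, long along its y; origin under its centre. Leave it alone.
- pins: Bystander: round pin tin, 66 mm in diameter, 22 mm high; origin under its centre. Leave it alone.
- table_fan: Fixed desk fan at the robot's right, its head on a stand above and round its base, much taller than the jar. Origin under its base. Keep the arm clear of it: go round its far side.
There are look-alikes about, which are no part of the job. What is shaped like the cap but yellow is not meant.

How it is judged (in metres and radians):
On the way, in this order (a step that is already met when the one before it is completed fails the run):
1. the capped jar stands fully down in the holder's well (z of jar in the frame of holder below 0.0115 m and horizontal distance between jar and holder below 0.007 m and angle between jar's own z axis and vertical below 0.06 rad and z of cap in the frame of jar below 0.066 m), for 0.2 s.
2. the cap has been unscrewed until free, the jar in the holder (value of joint collar above 1.9 rad and z of jar in the frame of holder below 0.0135 m and horizontal distance between jar and holder below 0.007 m), for 0.1 s.
At the end, for the whole second after the job is handed in: Jar upright (0.06 rad), fully down in the well (3.5 mm of its floor, 7 mm of its centre), cap unscrewed; the fingers hold the cap, still, level within 0.2 rad, off the jar, its lower rim 4 to 50 mm above the mouth, its centre within 20 mm of the jar's axis (z of jar in the frame of holder between 0.004 and 0.0115 m and horizontal distance between jar and holder below 0.007 m and angle between jar's own z axis and vertical below 0.06 rad and value of joint collar above 1.9 rad and z of cap in the frame of jar_mouth between 0.004 and 0.05 m and horizontal distance between cap and jar_mouth below 0.02 m and angle between cap's own z axis and vertical below 0.2 rad and linear speed of cap below 0.03 m/s and contact force between cap and the fingers above 1 N and contact force between cap and jar below 0.1 N); the arm keeps its last pose, push and grip.
It fails at once if the jar is tipped over (angle between jar's own z axis and vertical above 0.6 rad).
It fails at once if the jar is let fall from more than about 1 cm (contact force between each of jar, cap and the fingers below 0.5 N and linear speed of jar above 0.45 m/s).
It fails at once if a spool, the seam ripper or the pin tin is moved by more than 3 cm (distance of any of spool_a, spool_b, ripper, pins from where it was at the start of the episode above 0.03 m).
It also fails if it takes over 54 s, if anything falls off the work surface, if the arm or the gripper's body presses on something with over 40 N, if the wrist force passes 120 N, or if a joint passes its speed limit or range.

## Working session

There is one attempt and no reset: what is moved stays moved. The work goes in short steps, Python scripts to look and compute and a tool call to move; the robot and the scene stay as the last step left them, time stands still between calls to the robot, and variables do not carry over. Pictures are saved under pics/ and viewed, at most 10 in all, crops included, and the job is handed in when it is done.

Besides the shell and the picture viewer there is one more tool, called by a JSON object that holds its "name" and its "arguments", one argument or row to a line. apply_moves: Moves the arm, as the interface text tells. Shift numbers are shares of 500 mm and turn numbers shares of pi rad, none past 1 either way. Its arguments: {"type":"object","properties":{"offset":{"type":"array"},"rot":{"type":"array"},"fingers":{"type":"array"},"grip_force":{"type":"number"}},"required":["offset","rot","fingers"]}

```bash
mkdir -p pics
cat > h.py <<'E'
import numpy as np,cv2
from workcell import observe,cams,order
from scipy.spatial.transform import Rotation as Ro
def R(q): return Ro.from_quat([q[1],q[2],q[3],q[0]])
def cloud(name):
    s=observe(); p,d=cams.capture(name); c=cams.calibration(name)
    v,u=np.indices(d.shape); X=np.stack([(u-c['cx'])/c['fx']*d,(v-c['cy'])/c['fy']*d,d],-1)
    if name=='wrist':
        T=np.array(c['T_tool_cam']); X=X@T[:3,:3].T+T[:3,3]; W=X@R(s['tool_rot']).as_matrix().T+np.array(s['position'])
    else: W=(X-np.array(c['t']))@np.array(c['R'])
    W[d==0]=np.nan
    return p,d,W
E
python3 - <<'E'
from h import *
print(observe())
for n in('scene','top'):
    p,d,W=cloud(n); cv2.imwrite(f'pics/{n}0.png',p); np.savez(f'{n}0.npz',p=p,d=d,W=W)
a=cv2.imread('pics/scene0.png');b=cv2.imread('pics/top0.png')
E
```

```text
{'time_s': 0.0, 'joint_pos': array([-1.52226460e+00,  1.81547062e-01,  1.60803086e+00, -3.99641920e-06,
        1.35378380e+00, -2.06332678e-01]), 'qvel': array([ 3.46461683e-04, -1.31423175e-03,  1.29959192e-03, -4.95155504e-06,
       -1.87794727e-04, -7.39399133e-04]), 'joint_efforts': array([-1.33171612e-03, -4.44873726e+01, -3.51338446e+01, -3.38167310e-04,
        9.09426453e-03, -1.48156943e-05]), 'position': array([ 144.95100155, -556.16182743,  403.76944743]), 'tool_rot': array([-8.81936557e-04,  9.91891056e-01,  1.27087966e-01,  6.77729215e-05]), 'contact_force': array([-0.04154182, -0.13070909, -0.41197113]), 'moment': array([-0.01955224,  0.03201834, -0.04094704]), 'gripper_force': 0.0, 'opening': 85.51222976202098}
```

View pics/top0.png

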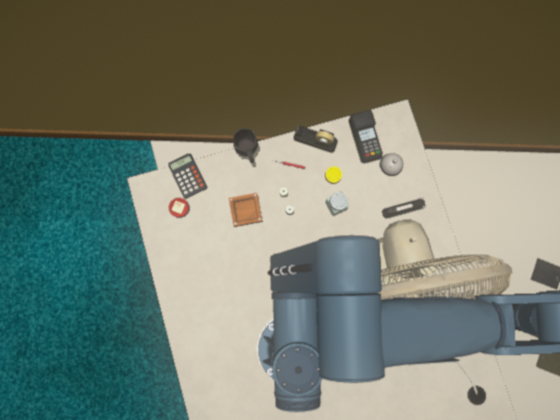

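View pics/scene0.png

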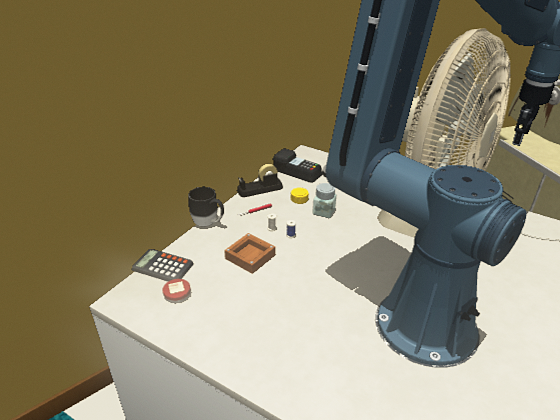

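In the top view the jar with its grey metal cap is at (337,203), and the yellow look-alike is at (333,175). The holder is at (246,210), spools at (284,192) and (290,211), ripper at (290,164), pin tin at (178,208). The fan, at about (410,270), stands between the gripper (far right) and the work. The grey cap sits on a clear square body, so that is the jar meant; I'll check it in a crop.

Run:
```python
from h import *
T=np.load('top0.npz');S=np.load('scene0.npz');W=T['W'];p=T['p']
c=cams.calibration('top');print({k:np.round(v,3).tolist() for k,v in c.items()})
for n,(u,v) in dict(jar=(337,203),yel=(333,175),hold=(246,210),sa=(284,192),sb=(290,211),rip=(290,164),pins=(178,208),fanc=(410,240),fanr=(500,270),fl=(385,285),fan2=(440,280),cup=(246,143),card=(367,138),mouse=(391,163),blk=(404,208),tape=(316,138)).items(): print(n,np.round(W[v,u]))
# fan extents
m=(W[...,2]>60);u0=np.indices(m.shape)
reg=m.copy();reg[:, :384]=False;reg[:215]=False;reg[292:]=False
q=W[reg];print('fan',np.nanmin(q,0),np.nanmax(q,0))
for z in(100,200,300,350):
    k=q[abs(q[:,2]-z)<50]
    if len(k): print(z,k.min(0).round(),k.max(0).round())
Ws=S['W']
def seg(W,lo,hi,zl,zh):
    m=(W[...,0]>lo[0])&(W[...,0]<hi[0])&(W[...,1]>lo[1])&(W[...,1]<hi[1])&(W[...,2]>zl)&(W[...,2]<zh);return W[m]
j=W[203,337];h=W[210,246]
for nm,w in(('top',W),('sc',Ws)):
  for n,cc,zl,zh in(('cap',j,75,100),('jar',j,20,66),('hold',h,22,36)):
    q=seg(w,cc-70,cc+70,zl,zh)
    if len(q): print(nm,n,len(q),q.mean(0).round(1),q.min(0).round(1),q.max(0).round(1),cv2.minAreaRect(q[:,:2].astype(np.float32)))
a=cv2.resize(p[150:250,220:370],None,fx=5,fy=5,interpolation=cv2.INTER_CUBIC);cv2.imwrite('pics/crop1.png',a)
```

```text
{'fx': 495.877, 'fy': 495.877, 'cx': 279.766, 'cy': 213.879, 'R': [[0.029, -1.0, 0.009], [-0.99, -0.03, -0.139], [0.139, -0.005, -0.99]], 't': [41.204, 435.261, 1600.466]}
jar [ 467. -127.   83.]
yel [ 571. -120.   26.]
hold [447. 167.   7.]
sa [505.  42.  42.]
sb [443.  21.  42.]
rip [608.  24.  10.]
pins [445. 392.  16.]
fanc [ 327. -278.  387.]
fanr [ 253. -452.  506.]
fl [ 211. -185.  519.]
fan2 [ 225. -296.  561.]
cup [678. 176.   4.]
card [ 699. -231.   35.]
mouse [ 615. -311.   39.]
blk [ 465. -354.   33.]
tape [689. -59.  50.]
fan [ 197.4800479  -557.58254563   66.48593916] [ 390.78396326 -181.92188315  581.59611236]
100 [ 199. -456.   66.] [ 255. -266.  150.]
200 [ 200. -522.  151.] [ 285. -257.  250.]
300 [ 199. -536.  250.] [ 391. -225.  350.]
350 [ 214. -536.  301.] [ 391. -217.  398.]
top cap 247 [ 474.8 -130.4   86.8] [ 447.4 -159.6   75.7] [ 503.3 -103.8   96. ] ((475.21331787109375, -130.9002685546875), (54.4012336730957, 54.45661926269531), 51.06554412841797)
top jar 111 [ 462.9 -122.3   48.6] [ 439.2 -167.6   20.4] [512.1 -94.5  65.4] ((475.5178527832031, -130.8443145751953), (57.98131561279297, 59.04545593261719), 27.637147903442383)
top hold 425 [448.5 170.6  29. ] [392.1 115.1  22. ] [504.4 226.6  35.8] ((448.1856994628906, 170.4635467529297), (99.09957122802734, 95.89315795898438), 12.468269348144531)
sc cap 214 [ 471.  -125.6   86.6] [ 446.7 -157.9   75.4] [ 503.1 -101.7   93.7] ((475.3106689453125, -128.40545654296875), (53.32939529418945, 57.47120666503906), 80.65501403808594)
sc jar 307 [ 460.5 -115.1   44. ] [ 435.3 -167.7   20.1] [496.5 -91.5  66. ] ((473.50006103515625, -129.1721649169922), (59.95016860961914, 60.4788932800293), 26.280805587768555)
sc hold 608 [446.3 172.1  29.2] [389.2 113.1  22. ] [506.1 228.2  35.8] ((447.8742980957031, 171.3150634765625), (101.60881042480469, 101.16990661621094), 11.357697486877441)
```

View pics/crop1.png

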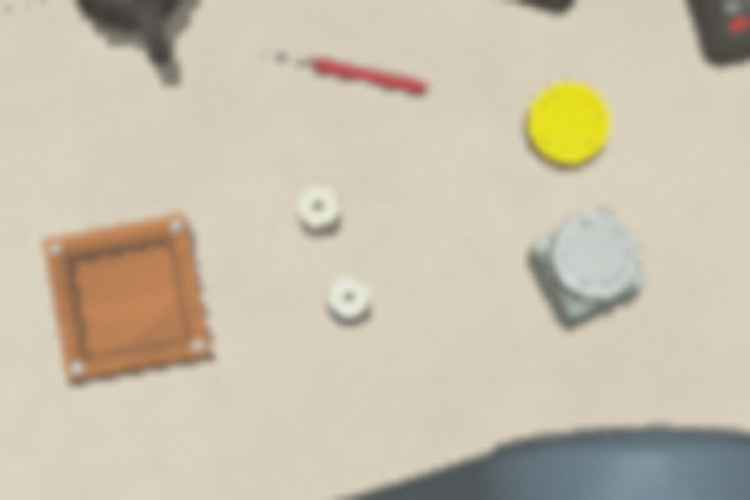

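The crop confirms it: the grey-capped square glass jar is at (337,203) top view, and the yellow disc is the look-alike to ignore. The fan is up to about 580 mm high, so I'll raise the tool above it first.

{"name": "apply_moves", "arguments": {
  "offset": [
    [0,0,-0.86],
    [0,0,-0.86],
    [0,0,-0.86],
    [0,0,-0.86],
    [0,0,-0.86],
    [0,0,-0.86],
    [0,0,-0.86],
    [0,0,-0.86],
    [0,0,-0.86]
  ],
  "rot": [
    [0,0,0],
    [0,0,0],
    [0,0,0],
    [0,0,0],
    [0,0,0],
    [0,0,0],
    [0,0,0],
    [0,0,0],
    [0,0,0]
  ],
  "fingers": [-1,-1,-1,-1,-1,-1,-1,-1,-1]
}}

```text
time_s: 1.23
position: [144.9, -557.1, 833.5]
tool_rot: [-0.001, 0.992, 0.127, 0.0]
contact_force: [0.6, -0.9, -0.4]
opening: 85.5
gripper_force: 0.0
```

Run:
```python
from h import *
s=observe();print(s['joint_pos'].round(3),s['position'].round(),s['time_s'])
q,d,W=cloud('top');cv2.imwrite('pics/top1.png',q)
b=W[215:300,384:520].reshape(-1,3);b=b[np.isfinite(b).all(1)&(b[:,2]<650)];print(b.min(0),b.max(0))
W=np.load('scene0.npz')['W'];b=W[25:230,410:512].reshape(-1,3);b=b[(b[:,1]<-150)&(b[:,1]>-600)];print(np.nanpercentile(b,[0.5,99.5],axis=0))
```

```text
[-1.522  0.231  0.7    0.     2.213 -0.206] [ 145. -557.  833.] 1.225
[  165.07972696 -1116.71405097  -758.57911836] [ 572.0307087  -191.48678329  565.30281831]
[[ 109.7857168  -493.27969844  177.01338462]
 [ 319.30882379 -151.20351     574.33392146]]
```

{"name": "apply_moves", "arguments": {
  "offset": [
    [0.854,-0.658,0],
    [0.854,-0.658,0],
    [0.854,-0.658,0],
    [0.854,-0.658,0],
    [0.854,-0.658,0],
    [0.854,-0.658,0],
    [0.854,-0.658,0],
    [0.854,-0.658,0],
    [0.854,-0.658,0],
    [0.854,-0.658,0],
    [0.854,-0.658,0.86],
    [0.854,-0.658,0.86],
    [0.854,-0.658,0.86],
    [0.854,-0.658,0.86],
    [0.854,-0.658,0.86],
    [0.854,-0.658,0.86],
    [0.854,-0.658,0.86],
    [0.854,-0.658,0.86]
  ],
  "rot": [
    [0,0,0],
    [0,0,0],
    [0,0,0],
    [0,0,0],
    [0,0,0],
    [0,0,0],
    [0,0,0],
    [0,0,0],
    [0,0,0],
    [0,0,0],
    [0,0,0],
    [0,0,0],
    [0,0,0],
    [0,0,0],
    [0,0,0],
    [0,0,0],
    [0,0,0],
    [0,0,0]
  ],
  "fingers": [-1,-1,-1,-1,-1,-1,-1,-1,-1,-1,-1,-1,-1,-1,-1,-1,-1,-1]
}}

```text
time_s: 3.52
position: [472.7, -130.1, 399.4]
tool_rot: [-0.003, 0.992, 0.126, -0.005]
contact_force: [0.4, -0.1, 0.4]
opening: 85.3
gripper_force: 0.0
```

```bash
cat > look.py <<'E'
from h import *
import sys
s=observe();print(s['joint_pos'].round(3),s['position'].round(1),s['tool_rot'].round(4),s['contact_force'].round(1),s['time_s'])
p,d,W=cloud('wrist');n=sys.argv[1];cv2.imwrite(f'pics/{n}.png',p);np.savez(n+'.npz',p=p,W=W)
E
python3 look.py w1
python3 - <<'E'
from h import *
W=np.load('w1.npz')['W']
def seg(c,zl,zh):
    m=(abs(W[...,0]-c[0])<70)&(abs(W[...,1]-c[1])<70)&(W[...,2]>zl)&(W[...,2]<zh);return W[m]
for zl,zh in((80,95),(52,62),(5,62)):
    q=seg((475,-130),zl,zh)
    if len(q)>4:print(zl,len(q),q.mean(0).round(1),q.min(0).round(1),q.max(0).round(1),cv2.minAreaRect(q[:,:2].astype(np.float32)),cv2.minEnclosingCircle(q[:,:2].astype(np.float32)))
E
```

```text
[-0.511 -0.003  1.816 -0.     1.34   0.806] [ 472.7 -130.1  399.4] [-0.0034  0.992   0.1264 -0.0048] [ 0.4 -0.1  0.4] 3.525
80 3819 [ 476.6 -132.5   86.6] [ 447.6 -160.7   80. ] [ 503.8 -104.6   89.3] ((475.32568359375, -132.83566284179688), (56.23366165161133, 55.100059509277344), 14.245101928710938) ((475.4806213378906, -132.9130401611328), 28.414243698120117)
52 676 [ 494.5 -126.2   55.9] [ 439.2 -169.6   52. ] [512.1 -96.   61.7] ((475.7032470703125, -132.73326110839844), (57.434791564941406, 57.79546356201172), 27.461977005004883) ((475.7054138183594, -132.7926025390625), 38.31351852416992)
5 1072 [ 496.9 -124.1   46.5] [ 439.2 -169.6    5.2] [512.4 -96.   61.7] ((475.6448974609375, -132.65487670898438), (57.49327850341797, 58.04304122924805), 27.566078186035156) ((475.813232421875, -132.7340850830078), 38.39998245239258)
```

View pics/w1.png

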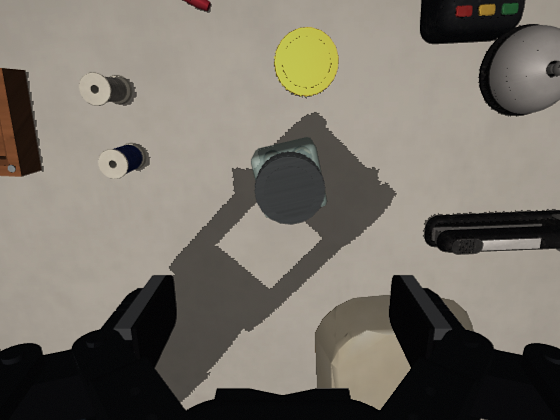

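The wrist view shows the capped jar at (290,187), upright with nothing in the way. The yellow disc is at (306,62) and the spools are left at (95,88) and (120,160).

{"name": "apply_moves", "arguments": {
  "offset": [
    [0,0.003,0.1],
    [0,0.003,0.2],
    [0,0.003,0.25],
    [0,0.003,0.28],
    [0,0.003,0.31],
    [0,0.003,0.33],
    [0,0.003,0.337],
    [0,0.003,0.337],
    [0,0.003,0.337]
  ],
  "rot": [
    [0,0,0],
    [0,0,0],
    [0,0,0],
    [0,0,0],
    [0,0,0],
    [0,0,0],
    [0,0,0],
    [0,0,0],
    [0,0,0]
  ],
  "fingers": [-1,-1,-1,-1,-1,-1,-1,-1,-1],
  "grip_force": 40
}}

```text
time_s: 4.7
position: [475.9, -132.0, 236.7]
tool_rot: [0.0, 0.992, 0.127, 0.0]
contact_force: [0.5, 0.4, 0.6]
opening: 85.1
gripper_force: 0.0
```

```bash
python3 look.py w2
```

```text
[-0.511  0.23   1.932 -0.     0.978  0.804] [ 475.9 -132.   236.7] [3.000e-04 9.919e-01 1.271e-01 4.000e-04] [0.5 0.4 0.6] 4.7
```

{"name": "apply_moves", "arguments": {
  "offset": [
    [0,0,0],
    [0,0,0],
    [0,0,0],
    [0,0,0],
    [0,0,0],
    [0,0,0],
    [0,0,0]
  ],
  "rot": [
    [0,0,0],
    [0,0,0],
    [0,0,0],
    [0,0,0],
    [0,0,0],
    [0,0,0],
    [0,0,0]
  ],
  "fingers": [1,1,1,1,1,1,1],
  "grip_force": 50
}}

```text
time_s: 5.62
position: [475.9, -132.1, 236.8]
tool_rot: [0.0, 0.992, 0.127, 0.0]
contact_force: [-1.1, 0.0, 6.2]
opening: 54.2
gripper_force: 52.8
```

```bash
python3 look.py w3
```

```text
[-0.512  0.23   1.932 -0.     0.979  0.804] [ 475.9 -132.1  236.8] [4.000e-04 9.919e-01 1.271e-01 4.000e-04] [-1.1  0.   6.2] 5.625
```

View pics/w3.png

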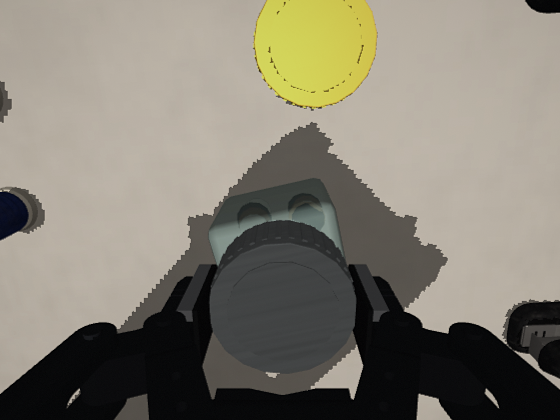

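The view shows the cap gripped between both pads at about (283,310), with the jar body behind it at (275,215), untipped. Next: lift gently and carry high toward the holder.

{"name": "apply_moves", "arguments": {
  "offset": [
    [0,0,-0.01],
    [0,0,-0.03],
    [0,0,-0.07],
    [0,0,-0.12],
    [0,0,-0.18],
    [0,0,-0.23],
    [0,0,-0.26],
    [0,-0.02,-0.26],
    [0,-0.06,-0.26],
    [0,-0.13,-0.26],
    [-0.01,-0.21,-0.26],
    [-0.01,-0.29,-0.26],
    [-0.01,-0.37,-0.26],
    [-0.01,-0.45,-0.26],
    [-0.02,-0.52,-0.26],
    [-0.02,-0.57,-0.26],
    [-0.02,-0.6,-0.26],
    [-0.02,-0.6,-0.26],
    [-0.02,-0.6,-0.26]
  ],
  "rot": [
    [0,0,0],
    [0,0,0],
    [0,0,0],
    [0,0,0],
    [0,0,0],
    [0,0,0],
    [0,0,0],
    [0,0,0],
    [0,0,0],
    [0,0,0],
    [0,0,0],
    [0,0,0],
    [0,0,0],
    [0,0,0],
    [0,0,0],
    [0,0,0],
    [0,0,0],
    [0,0,0],
    [0,0,0]
  ],
  "fingers": [1,1,1,1,1,1,1,1,1,1,1,1,1,1,1,1,1,1,1],
  "grip_force": 50
}}

```text
time_s: 8.05
position: [390.4, 155.5, 365.9]
tool_rot: [0.0, 0.992, 0.127, -0.0]
contact_force: [-0.4, 0.0, -4.0]
opening: 53.9
gripper_force: 53.7
```

```bash
python3 look.py w4
python3 - <<'E'
from h import *
d=np.load('w4.npz');p,W=d['p'],d['W']
t,dd,Wt=cloud('top');q,dd,Ws=cloud('scene')
a=cv2.resize(t[150:270,180:340],(560,420),interpolation=cv2.INTER_CUBIC)[:, :]
cv2.imwrite('pics/m4.png',cv2.resize(np.hstack([p,q]),(800,300)))
np.savez('ts4.npz',Wt=Wt,Ws=Ws)
def rect(q): return cv2.minAreaRect(q[:,:2].astype(np.float32))
for n,w in(('w',W),('t',Wt),('s',Ws)):
    m=(abs(w[...,0]-448)<75)&(abs(w[...,1]-170)<75)&(w[...,2]>24)&(w[...,2]<36);k=w[m]
    if len(k)>5:print(n,len(k),np.median(k[:,2]).round(1),k[:,:2].min(0).round(1),k[:,:2].max(0).round(1),rect(k))
E
```

```text
[ 0.095 -0.141  2.017 -0.     1.267  1.411] [390.4 155.5 365.9] [ 2.000e-04  9.919e-01  1.270e-01 -2.000e-04] [-0.4  0.  -4. ] 8.05
w 7838 29.1 [390.5 112. ] [504.1 225.8] ((447.524169921875, 168.78271484375), (96.22749328613281, 96.36878204345703), 12.54718017578125)
s 558 30.1 [389.8 113.7] [505.1 228. ] ((449.2149963378906, 170.50665283203125), (102.88492584228516, 100.81143188476562), 12.591678619384766)
```

View pics/m4.png

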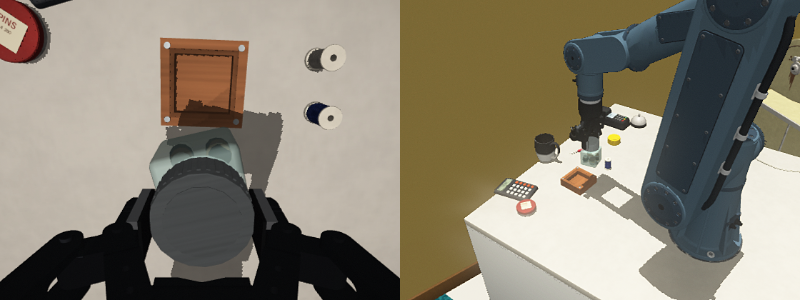

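Run:
```python
from h import *
W=np.load('w4.npz')['W']
def f(q): q=q[:,:2].astype(np.float32);return cv2.minAreaRect(q),cv2.minEnclosingCircle(q)
for zl,zh in((208,225),(170,192),(135,192)):
    m=(abs(W[...,0]-395)<60)&(abs(W[...,1]-155)<45)&(W[...,2]>zl)&(W[...,2]<zh);k=W[m]
    print(zl,len(k),np.percentile(k,[1,50,99],axis=0).round(1).tolist(),f(k))
# well walls: inner floor extents
m=(abs(W[...,0]-448)<60)&(abs(W[...,1]-169)<60)&(W[...,2]<20)&(W[...,2]>4)
print(f(W[m]))
```

```text
208 18497 [[364.7, 120.7, 208.8], [393.6, 156.2, 215.8], [417.2, 193.9, 224.0]] (((394.2608337402344, 153.67721557617188), (58.87519836425781, 65.44239807128906), 51.660465240478516), ((396.9659423828125, 157.16738891601562), 40.891502380371094))
170 3553 [[390.5, 133.0, 170.6], [414.6, 162.6, 183.3], [426.7, 190.8, 191.4]] (((402.18414306640625, 161.43441772460938), (31.012039184570312, 58.152740478515625), 27.450239181518555), ((401.43505859375, 160.35043334960938), 31.634998321533203))
135 5261 [[391.8, 134.0, 136.5], [415.0, 164.8, 180.7], [426.7, 191.1, 191.0]] (((402.1546936035156, 161.42123413085938), (31.02806854248047, 58.12830352783203), 27.53022575378418), ((401.3572082519531, 160.4170379638672), 31.70237159729004))
(((447.4073791503906, 168.820556640625), (66.4194564819336, 66.37249755859375), 12.513236045837402), ((447.58648681640625, 168.7299041748047), 46.600379943847656))
```

The pair shows the jar hanging level in the gripper and the whole holder ahead at about (205,83), the well empty. Spools and pins are untouched. I'll move over the well, turn 15° clockwise, and lower to just into the bevel.

{"name": "apply_moves", "arguments": {
  "offset": [
    [0.02,0,0],
    [0.05,0.001,0],
    [0.085,0.002,0],
    [0.11,0.003,0],
    [0.118,0.003,0],
    [0.118,0.003,0.03],
    [0.118,0.003,0.08],
    [0.118,0.003,0.13],
    [0.118,0.003,0.16],
    [0.118,0.003,0.175],
    [0.118,0.003,0.185],
    [0.118,0.003,0.195],
    [0.118,0.003,0.205],
    [0.118,0.003,0.21],
    [0.118,0.003,0.21]
  ],
  "rot": [
    [0,0,0.02],
    [0,0,0.045],
    [0,0,0.07],
    [0,0,0.083],
    [0,0,0.083],
    [0,0,0.083],
    [0,0,0.083],
    [0,0,0.083],
    [0,0,0.083],
    [0,0,0.083],
    [0,0,0.083],
    [0,0,0.083],
    [0,0,0.083],
    [0,0,0.083],
    [0,0,0.083]
  ],
  "fingers": [1,1,1,1,1,1,1,1,1,1,1,1,1,1,1],
  "grip_force": 50
}}

```text
time_s: 10.07
position: [447.8, 169.3, 261.1]
tool_rot: [0.0, 1.0, -0.003, -0.0]
contact_force: [-0.7, -0.5, -3.7]
opening: 54.1
gripper_force: 53.7
```

```bash
python3 look.py w5
```

```text
[ 0.113  0.156  1.959 -0.     1.026  1.69 ] [447.8 169.3 261.1] [ 0.e+00  1.e+00 -3.e-03 -1.e-04] [-0.7 -0.5 -3.7] 10.075
```

View pics/w5.png

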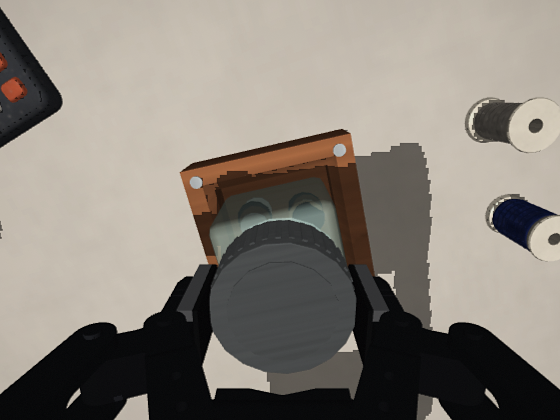

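The jar is square to the well (body at (275,205), well edges at (210,225) and (350,225)) and entering with no side force. I'll lower it the remaining 16 mm slowly.

{"name": "apply_moves", "arguments": {
  "offset": [
    [0,0,0.006],
    [0,0,0.012],
    [0,0,0.017],
    [0,0,0.022],
    [0,0,0.026],
    [0,0,0.029],
    [0,0,0.032],
    [0,0,0.032]
  ],
  "rot": [
    [0,0,0],
    [0,0,0],
    [0,0,0],
    [0,0,0],
    [0,0,0],
    [0,0,0],
    [0,0,0],
    [0,0,0]
  ],
  "fingers": [1,1,1,1,1,1,1,1]
}}

```text
time_s: 11.12
position: [447.9, 169.3, 245.3]
tool_rot: [0.0, 1.0, -0.003, 0.0]
contact_force: [-0.7, -0.4, 0.1]
opening: 54.0
gripper_force: 54.0
```

```bash
python3 look.py w6
python3 - <<'E'
from h import *
W=np.load('w6.npz')['W']
m=(abs(W[...,0]-448)<75)&(abs(W[...,1]-169)<75)
k=W[m&(W[...,2]>26)&(W[...,2]<33)];print(np.median(k,0),cv2.minAreaRect(k[:,:2].astype(np.float32)))
for zl,zh in((44,72),(85,105)):
  k=W[m&(W[...,2]>zl)&(W[...,2]<zh)&(abs(W[...,1]-169)<40)&(W[...,0]>440)];print(len(k),np.percentile(k,[5,50,99],axis=0).round(1).tolist(),cv2.minAreaRect(k[:,:2].astype(np.float32)))
E
```

```text
[ 0.113  0.185  1.966 -0.     0.991  1.69 ] [447.9 169.3 245.3] [ 1.e-04  1.e+00 -3.e-03  1.e-04] [-0.7 -0.4  0.1] 11.125
[480.40465383 165.2223764   29.21643686] ((456.04571533203125, 171.07139587402344), (79.01819610595703, 96.60095977783203), 12.488524436950684)
3923 [[460.7, 146.3, 47.3], [473.0, 170.2, 63.4], [480.4, 200.8, 71.6]] ((461.67327880859375, 172.1453399658203), (30.130630493164062, 58.413902282714844), 11.037854194641113)
14476 [[442.0, 140.5, 88.7], [457.1, 169.1, 95.1], [474.9, 207.1, 104.2]] ((457.9737854003906, 169.00872802734375), (35.932464599609375, 79.96318054199219), 0.01645188219845295)
```

Weight has gone off the wrist and the jar's centre is within about 0.5 mm of the holder's. I'll seat it 0.5 mm more, then unscrew.

{"name": "apply_moves", "arguments": {
  "offset": [
    [0,0,0.001],
    [0,0,0.001],
    [0,0,0.001],
    [0,0,0.001],
    [0,0,0.001],
    [0,0,0.001],
    [0,0,0.001],
    [0,0,0.001],
    [0,0,0.001],
    [0,0,0.001],
    [0,0,0.001],
    [0,0,0.001],
    [0,0,0.001],
    [0,0,0.001],
    [0,0,0.001],
    [0,0,0.001]
  ],
  "rot": [
    [0,0,0],
    [0,0,0],
    [0,0,-0.01],
    [0,0,-0.03],
    [0,0,-0.06],
    [0,0,-0.09],
    [0,0,-0.12],
    [0,0,-0.15],
    [0,0,-0.18],
    [0,0,-0.21],
    [0,0,-0.24],
    [0,0,-0.27],
    [0,0,-0.3],
    [0,0,-0.33],
    [0,0,-0.35],
    [0,0,-0.35]
  ],
  "fingers": [1,1,1,1,1,1,1,1,1,1,1,1,1,1,1,1],
  "grip_force": 80
}}

```text
time_s: 13.18
position: [447.9, 169.8, 245.1]
tool_rot: [-0.0, 0.854, 0.52, 0.001]
contact_force: [-3.2, 2.8, 5.2]
opening: 53.1
gripper_force: 84.2
```

```bash
python3 look.py w7; python3 -c "
from h import *
print(observe()['moment'].round(2))"
```

```text
[0.113 0.185 1.966 0.002 0.99  0.59 ] [447.9 169.8 245.1] [-5.000e-04  8.542e-01  5.200e-01  5.000e-04] [-3.2  2.8  5.2] 13.175
[ 0.46  0.48 -0.11]
```

View pics/w7.png

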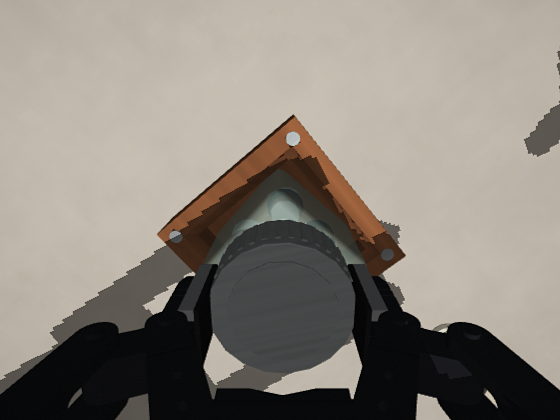

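The jar body at (285,200) stays turned with the holder while the gripper has turned about 63°, so the cap is unscrewing. I'll continue.

{"name": "apply_moves", "arguments": {
  "offset": [
    [0,0,0],
    [0,0,0],
    [0,0,0],
    [0,0,0],
    [0,0,0],
    [0,0,0],
    [0,0,0],
    [0,0,0],
    [0,0,0],
    [0,0,0],
    [0,0,0],
    [0,0,0],
    [0,0,0],
    [0,0,0],
    [0,0,0],
    [0,0,0],
    [0,0,0]
  ],
  "rot": [
    [0,0,-0.02],
    [0,0,-0.05],
    [0,0,-0.08],
    [0,0,-0.11],
    [0,0,-0.14],
    [0,0,-0.17],
    [0,0,-0.2],
    [0,0,-0.23],
    [0,0,-0.26],
    [0,0,-0.29],
    [0,0,-0.32],
    [0,0,-0.34],
    [0,0,-0.36],
    [0,0,-0.38],
    [0,0,-0.395],
    [0,0,-0.4],
    [0,0,-0.4]
  ],
  "fingers": [1,1,1,1,1,1,1,1,1,1,1,1,1,1,1,1,1]
}}

```text
time_s: 15.35
position: [447.3, 169.6, 245.0]
tool_rot: [-0.001, 0.386, 0.923, -0.0]
contact_force: [-6.1, 1.2, 10.0]
opening: 53.5
gripper_force: 84.8
```

```bash
python3 look.py w8; python3 -c "
from h import *
print(observe()['moment'].round(2))
W=np.load('w8.npz')['W'];m=(abs(W[...,0]-448)<60)&(abs(W[...,1]-169)<60)&(W[...,2]>44)&(W[...,2]<70);k=W[m]
print(len(k),cv2.minAreaRect(k[:,:2].astype(np.float32)))"
```

```text
[ 1.130e-01  1.850e-01  1.966e+00  1.000e-03  9.920e-01 -6.660e-01] [447.3 169.6 245. ] [-9.000e-04  3.857e-01  9.226e-01 -1.000e-04] [-6.1  1.2 10. ] 15.35
[ 0.18  1.09 -0.24]
3750 ((435.4752502441406, 185.9286651611328), (65.8263168334961, 32.618099212646484), 46.189308166503906)
```

View pics/w8.png

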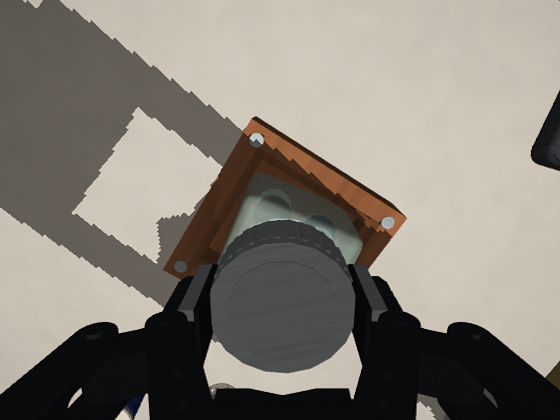

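The gripper has turned 2.36 rad and the jar is still down in the well, body at (290,215). I'll do a short slow lift and read the weight to see if the cap is free.

{"name": "apply_moves", "arguments": {
  "offset": [
    [0,0,0],
    [0,0,-0.003],
    [0,0,-0.006],
    [0,0,-0.01],
    [0,0,-0.013],
    [0,0,-0.016],
    [0,0,-0.016],
    [0,0,-0.016]
  ],
  "rot": [
    [0,0,-0.02],
    [0,0,-0.02],
    [0,0,-0.02],
    [0,0,-0.02],
    [0,0,-0.02],
    [0,0,-0.02],
    [0,0,-0.02],
    [0,0,-0.02]
  ],
  "fingers": [1,1,1,1,1,1,1,1]
}}

```text
time_s: 16.4
position: [447.9, 169.4, 252.9]
tool_rot: [0.0, 0.356, 0.934, 0.0]
contact_force: [-2.4, 0.6, 0.4]
opening: 53.1
gripper_force: 84.6
```

```bash
python3 look.py w9; python3 -c "
from h import *
print(observe()['moment'].round(2))
for n in('w8','w9'):
  W=np.load(n+'.npz')['W'];m=(np.hypot(W[...,0]-448,W[...,1]-169)<44)&(W[...,2]>50)&(W[...,2]<77);k=W[m];k=k[(k[:,:2]-[447.5,169])@[-.76,.65]>28]
  print(n,len(k),np.median(k,0).round(1),np.percentile(k[:,2],[10,90]))"
```

```text
[ 0.113  0.171  1.963  0.     1.008 -0.729] [447.9 169.4 252.9] [1.000e-04 3.563e-01 9.344e-01 1.000e-04] [-2.4  0.6  0.4] 16.4
[0.11 0.31 0.05]
w8 1204 [419.5 186.8  63.3] [53.80705899 65.58248055]
w9 1070 [419.2 186.5  63.6] [54.35833679 65.80153709]
```

The jar's shoulder stayed at 65.7 mm while the tool rose 8 mm and no jar weight came on the wrist, so the cap is free. I'll lift it straight up another 35 mm.

{"name": "apply_moves", "arguments": {
  "offset": [
    [0,0,-0.006],
    [0,0,-0.014],
    [0,0,-0.024],
    [0,0,-0.034],
    [0,0,-0.044],
    [0,0,-0.054],
    [0,0,-0.062],
    [0,0,-0.068],
    [0,0,-0.07],
    [0,0,-0.07],
    [0,0,-0.07],
    [0,0,-0.07]
  ],
  "rot": [
    [0,0,0],
    [0,0,0],
    [0,0,0],
    [0,0,0],
    [0,0,0],
    [0,0,0],
    [0,0,0],
    [0,0,0],
    [0,0,0],
    [0,0,0],
    [0,0,0],
    [0,0,0]
  ],
  "fingers": [1,1,1,1,1,1,1,1,1,1,1,1]
}}

```text
time_s: 17.95
position: [447.7, 169.3, 287.5]
tool_rot: [-0.0, 0.356, 0.934, -0.0]
contact_force: [0.2, 0.3, -1.1]
opening: 53.7
gripper_force: 84.5
```

```bash
python3 look.py w10
python3 - <<'E'
from h import *
W=np.load('w10.npz')['W'];m=(np.hypot(W[...,0]-448,W[...,1]-169)<44)&(W[...,2]>50)&(W[...,2]<77);k=W[m];k=k[(k[:,:2]-[447.5,169])@[-.76,.65]>28]
print(len(k),np.percentile(k[:,2],[10,90]))
p=cv2.imread('pics/w10.png');s,_,_=cloud('scene');cv2.imwrite('pics/m10.png',np.hstack([cv2.resize(p,(400,300)),cv2.resize(s[110:260,180:380],(400,300),interpolation=cv2.INTER_CUBIC)]))
E
```

```text
[ 0.113  0.112  1.945  0.     1.085 -0.729] [447.7 169.3 287.5] [-1.000e-04  3.562e-01  9.344e-01 -1.000e-04] [ 0.2  0.3 -1.1] 17.95
721 [55.34172559 65.52325177]
```

View pics/m10.png

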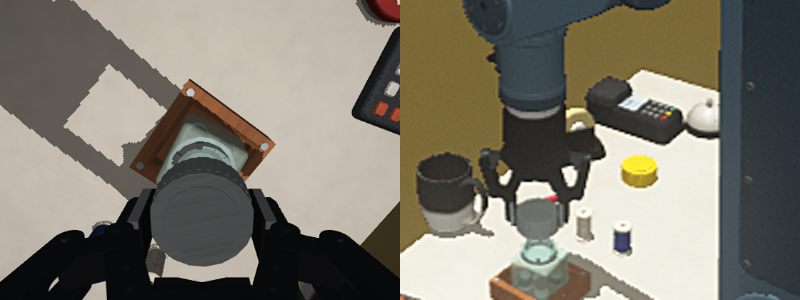

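The cap is gripped level at (540,218) above the jar's open mouth at (542,250). The jar is down in the holder and the spools are in place, so I'm handing in.

```bash
python3 -c "
from h import *
print(order.hand_in())"
```

```text
the job is handed in; nothing more can be done
None
```

I handed the job in at about 18 s with the jar seated in the holder and the gripper holding the unscrewed cap level about 2 cm above its mouth; the hand-in returned no verdict.

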